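Crispbread off the cooling rack with the spatula

ROBOT

A 6-joint arm with a two-finger parallel gripper is mounted at the origin on the work surface. World frame = base frame: x ahead of the robot, y to its left, z up, the work surface at z = 0. Lengths are in mm, angles in rad, forces in N, time in s.
With the tool pointing down it reaches from about 275 to 750 mm from the base axis. Payload 10.2 kg.
Tool frame: the origin (TCP) lies at the very end of the fingers, on their centre line; the grasp point (between the pads) lies 19 mm behind it; y points along the fingers, x is the direction in which the jaws open and shut, and the axes are right-handed (so a half turn about y gives the same grasp; the last joint's range is limited). The gripper opens to 85 mm and grips with 20 to 120 N. Pads are 22 mm wide; open, the fingers measure 114 mm over their backs; the gripper's body (76 mm by 85 mm) begins 54 mm behind the grasp point. The pads swing forward as they close: fully open they stand 13 mm farther back than shut.
Start: joints at [1.074, 0.313, 1.498, -0, 1.331, -0.223], TCP at [141.968, 505.446, 231.294] pointing down, gripper open.
Joint ranges: [-2.94, 2.94], [-0.97, 2.17], [0.19, 2.56], [-1.23, 4.37], [0.02, 3.11], [-2.88, 2.88]. Speed limits (rad/s): [2.39, 2.39, 3.01, 3.14, 3.14, 3.14].

INTERFACE

Orientations are given as a unit quaternion [w, x, y, z].
In Python, from rig import telemetry, imaging, ctrl gives the robot as it stands.
- The arm moves only by the shell command python3 -m handwheel 'ROWS' [FORCE]. ROWS is JSON, a list of rows, each an object with "delta_pos": the shift along the tool's x, y, z in cm, a list of three; "twist": the turn, a rotation vector about the tool's x, y, z in rad, a list of three; "jaw": the opening, from 0 (shut) to 1 (fully open). A call has exactly 10 rows; each row is the pose to reach, as a shift and turn from the pose commanded when the call began, along the tool's axes at that moment; what a row does not reach only later rows make up. A row lasts 1/12 s, in which the tool goes at most 41.7 mm and 7.16 degrees, less where a joint would pass 70% of its speed; a pose out of reach is approached as far as the arm can. A call with a gripper value outside its range is refused whole. The fingers move at their own pace and stop on an object; FORCE is the grip in N (left out, the last holds). Time passes only in rows, so rows that repeat a pose let the fingers close, or fill a call up. It gives the time, the measured TCP pose, the force and the opening at its end, in the units of the state.
- telemetry.sense(): the state, without advancing time (a new reading comes with each control period).
- imaging.capture(name): name is "scene" or "top"; returns a dict with "frame" (400x640x3 uint8, red, green, blue), "z_map" (400x640 float32, mm along the optical axis (not along the pixel's ray), 0 where there is no reading), "fx", "fy", "cx", "cy" (pixels), "rvec" (rotation vector, rad) and "tvec" (3), from world to camera coordinates, as OpenCV has them. Camera axes: x right, y down, z forward; pixel columns grow to the right and rows downward; lengths in mm; the calibration is good to about 2 mm. A picture is of the moment at which its call begins.
- ctrl.finish_job(): hands the job in, once; it reports no verdict.
The state is a dict: "time_s": time; "joints": joint angles; "dq": joint speeds; "tau": joint torques, N m; "eef_pos": TCP position; "ee_rot": TCP orientation; "force": force on the tool from outside, world axes, zero at the start; "wrist_torque": the same for the moment, N m; "grip_width": opening from 0.0 (shut) to 1.0 (fully open).
Only numpy, scipy, OpenCV 4.12 (cv2) and the standard library are available. Lean on these libraries where they do the work, as an engineer would, in place of code of your own. Each camera call takes 0.05 s, during which the arm holds its last target.

TASK

Take the spatula by its handle, slide its blade under the crispbread on the cooling rack, lift the bread clear and carry it level to the wooden trivet; lower it centred onto the two battens and only then draw the blade out from under it. Finally stand the spatula on the open plank again, clear of rack, trivet and bread. Never touch the bread with the fingers or tip it, and leave the mugs, dish and colander where they are.

Things in the scene. Friction and masses are not known exactly. Their poses are not given: they have to be found in the camera images.
- spatula: Steel frying spatula, 0.2 kg, self-standing: blade flat on the plank, handle level above it on a rear foot. Origin: level with the blade's underside, below the grip point. x forward to the blade, y across, z up. Blade (mm) x 60 to 175, 64 wide, 3 thick. A sloping neck, x 40 to 64, 18 wide, joins it to the handle. Foot: strut at x -81 down to a cross bar 45 wide, 5 high. Balance point near x 50.
- grip (a point): Where to grip the spatula's black handle: on its centre line, 50 mm above the blade's underside, 130 mm behind the blade point. The handle is a straight level bar 18 mm wide and 18 mm high that runs from 40 mm ahead of this point to 85 mm behind it.
- blade (a point): Point on the spatula blade's upper face on the centre line, 130 mm ahead of the spatula's origin, 3 mm above its underside. The bread's middle should come over it: the neck begins 66 mm behind it and rises backwards, so the bread's edge just clears it; the blade's tip is 45 mm ahead of it.
- crispbread: Hard-baked round crispbread, brown, a rigid disc 130 mm across and 10 mm thick, about 0.09 kg, lying flat on the cooling rack. Origin: centre of its underside; z up.
- rack: Steel cooling rack, fixed to the plank, 150 mm long (x) by 126 wide (y). Origin on the plank at its centre. Two bars along x at y -46 and 46, 8 wide, tops 32 mm above the plank, carry the bread, which may lie a little off centre. The passage between them, 84 wide, is open at both x ends and clear from 5 mm (low cross wires) up to the bread: a blade slides in along x. Posts only under the bars.
- rack_top (a point): Centre of the cooling rack at the height of its bar tops, 32 mm above the plank.
- trivet: Scrap-wood trivet, fixed to the plank: base board 150 mm long (x), 120 wide (y), 8 thick, with two battens along x at y -48 and 48, 12 thick, tops 36 mm above the plank. Origin on the plank at its centre. The channel between the battens, 84 mm wide, is open at both x ends and clear from the base board up, so the blade fits in it below the batten tops.
- trivet_top (a point): Centre of the trivet at the height of its batten tops, 36 mm above the plank: where the middle of the crispbread's underside should come to rest.
- mug_a: White enamel mug, 80 mm across, 85 mm high, bystander. Origin: centre of its underside.
- mug_b: White enamel mug like the other, bystander. Origin: centre of its underside.
- dish: Glass sauce dish, 100 mm across, 30 mm high, bystander. Origin: centre of its underside.
- colander: Red plastic colander, a bowl 200 mm across, 90 mm high, bystander. Origin: centre of its underside.
Mind the look-alikes: they are no part of the job. Of the things that look like the crispbread, the smaller one is meant. Several things have the shape of the trivet; the one meant has the colours described above.

How it is judged (in metres and radians):
On the way, in this order (a step that is already met when the one before it is completed fails the run):
1. the crispbread is lifted on the spatula clear of the rack: underside more than 45 mm above the plank, within 14 degrees of level (height (world z) of crispbread above 0.045 m and angle between crispbread's own z axis and vertical below 0.25 rad and contact force between spatula and crispbread above 0.2 N and contact force between crispbread and rack below 0.05 N), for 0.2 s.
2. the crispbread comes to rest on the trivet while the blade is still under it (blade point within 70 mm of the bread's centre) (contact force between crispbread and trivet above 0.3 N and horizontal distance between crispbread and trivet_top below 0.025 m and horizontal distance between crispbread and blade below 0.07 m), for 0.05 s.
At the end, for the whole second after the job is handed in: Bread still and level (4.5 deg) on the battens, within 20 mm of the trivet's centre, underside within 5 mm of the tops. Spatula released, still and upright (4.5 deg) on the plank, underside under 6 mm, touching no bread, rack or trivet, blade point over 90 mm from the bread's centre (horizontal distance between crispbread and trivet_top below 0.02 m and z of crispbread in the frame of trivet_top between -0.005 and 0.005 m and angle between each of crispbread, spatula's own z axis and vertical below 0.08 rad and linear speed of each of crispbread, spatula below 0.02 m/s and height (world z) of spatula below 0.006 m and horizontal distance between blade and crispbread above 0.09 m and contact force between spatula and crispbread below 0.05 N and contact force between spatula and trivet below 0.05 N and contact force between spatula and rack below 0.05 N).
It fails at once if the robot's fingers or arm touch the crispbread (contact force between any of the fingers, the arm and crispbread above 0.5 N).
It fails at once if the crispbread is tipped by more than 23 degrees (angle between crispbread's own z axis and vertical above 0.4 rad).
It fails at once if a mug, the dish or the colander is moved more than 20 mm (distance of any of mug_a, mug_b, dish, colander from where it was at the start of the episode above 0.02 m).
It also fails if it takes over 72 s, if anything falls off the work surface, if the arm or the gripper's body presses on something with over 40 N, if the wrist force passes 120 N, or if a joint passes its speed limit or range.

## Working session

There is one attempt and no reset: what is moved stays moved. The work goes in short steps, Python scripts to look and compute and a shell command to move; the robot and the scene stay as the last step left them, time stands still between calls to the robot, and variables do not carry over. Pictures are saved under pics/ and viewed, and the job is handed in when it is done.

```bash
ls; mkdir -p pics; python3 - <<'E'
from rig import telemetry, imaging, ctrl
import cv2,numpy as np
print(telemetry.sense())
for n in("scene","top"):
    d=imaging.capture(n); cv2.imwrite(f"pics/{n}0.png",d["frame"][:,:,::-1]); np.savez(f"{n}0.npz",**d)
    print(n,d["fx"],d["fy"],d["cx"],d["cy"],d["rvec"],d["tvec"])
E
```

```text
pics
{'time_s': 0.0, 'joints': array([ 1.07360297e+00,  3.13490117e-01,  1.49842406e+00, -7.50983273e-06,
        1.33101005e+00, -2.23420401e-01]), 'dq': array([ 1.53199446e-05, -1.01218674e-03, -4.01281102e-04, -1.92408352e-04,
       -2.56926672e-04,  1.05409556e-03]), 'tau': array([ 2.92944105e-04, -4.12267220e+01, -2.59746587e+01, -1.52789680e-04,
        4.13042813e-03,  5.21182670e-06]), 'eef_pos': array([141.84176391, 505.21231068, 230.71945262]), 'ee_rot': array([-0.56335552,  0.56374852,  0.42666573, -0.42752137]), 'force': array([-0.9816653 ,  0.4702861 , -0.61007483]), 'wrist_torque': array([-0.00989659,  0.0149886 , -0.0071397 ]), 'grip_width': 0.999579516018035}
scene 462.580157262477 462.580157262477 313.063765846183 196.90896409992507 [ 2.08164299  1.26099901 -0.52321502] [-269.42263276 -302.55577835 1922.54234954]
top 400.7352578253982 400.7352578253982 320.09444915075835 197.06099156796998 [ 2.16654996 -2.11375501  0.17579386] [   4.40794586  562.84885861 1156.689832  ]
```

View pics/scene0.png

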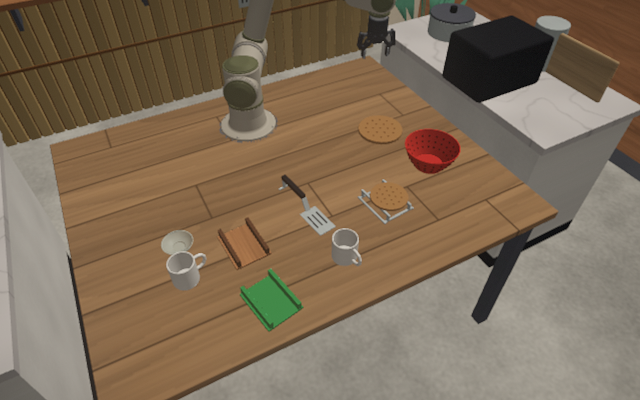

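View pics/top0.png

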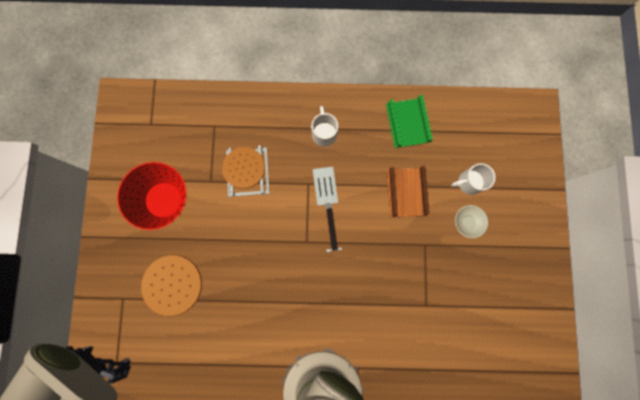

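Candidates in the top view. Bread-like: a disc on the rack at (243,167), which is smaller and so the one meant, and a larger disc on the plank at (171,285). Trivet-like: a wooden one at (408,191), which is the one meant, and a green one at (410,122). There is only one spatula, with its blade at (326,186) and handle at (333,230). Next I check close crops and measure.

```bash
cat > h.py <<'E'
import numpy as np,cv2
from scipy.spatial.transform import Rotation as R
def load(n,i=0): return dict(np.load(f"{n}{i}.npz"))
def ray(d,uv,z):
    uv=np.atleast_2d(uv).astype(float); Rm=R.from_rotvec(d["rvec"]).as_matrix(); t=d["tvec"]
    r=np.c_[(uv[:,0]-d["cx"])/d["fx"],(uv[:,1]-d["cy"])/d["fy"],np.ones(len(uv))]@Rm
    c=-Rm.T@t; s=(z-c[2])/r[:,2]; return c+r*s[:,None]
def cloud(d):
    Z=d["z_map"]; v,u=np.indices(Z.shape); Rm=R.from_rotvec(d["rvec"]).as_matrix()
    P=np.stack([(u-d["cx"])/d["fx"]*Z,(v-d["cy"])/d["fy"]*Z,Z],-1)-d["tvec"]
    return P@Rm
def proj(d,p): return cv2.projectPoints(np.atleast_2d(p).astype(float),d["rvec"],d["tvec"],np.array([[d["fx"],0,d["cx"]],[0,d["fy"],d["cy"]],[0,0,1.]]),None)[0][:,0]
def crop(d,box,k,fn):
    a,b,c,e=box; cv2.imwrite(fn,cv2.resize(d["frame"][b:e,a:c,::-1],None,fx=k,fy=k,interpolation=cv2.INTER_CUBIC))
E
python3 - <<'E'
from h import *
d=load("top"); crop(d,(215,135,275,205),8,"pics/c1.png"); crop(d,(300,160,440,255),5,"pics/c2.png")
s=load("scene"); crop(s,(270,165,420,245),5,"pics/c3.png")
for n in("top","scene"):
    d=load(n);P=cloud(d);hsv=cv2.cvtColor(d["frame"],cv2.COLOR_RGB2HSV)
    print(n,hsv[167,243] if n=="top" else hsv[197,390])
    if n=="top":
        for (u,v) in [(243,167),(171,285),(408,191),(391,191),(333,230),(326,175),(350,240),(324,130),(471,222),(230,170)]: print((u,v),P[v,u].round(1),hsv[v,u])
E
```

```text
top [ 14 187 169]
(243, 167) [650.  255.   40.5] [ 14 187 169]
(171, 285) [292.3 454.1  13.1] [ 14 181 169]
(408, 191) [ 594.4 -254.     8.4] [ 12 186 191]
(391, 191) [ 591.2 -199.4   18.6] [ 12 179 104]
(333, 230) [463.2 -21.5  65.2] [10 67 46]
(326, 175) [ 6.405e+02  1.300e+00 -5.000e-01] [ 35  16 202]
(350, 240) [439.1 -76.7  -2. ] [ 14 164 149]
(324, 130) [784.8  11.    7.3] [ 19  20 240]
(471, 222) [ 502.4 -445.7   10.5] [ 24  47 195]
(230, 170) [640.1 294.5  38.3] [ 14 183 180]
scene [ 15 143 162]
```

```bash
sleep 1
```

```text
(no output)
```

View pics/c1.png

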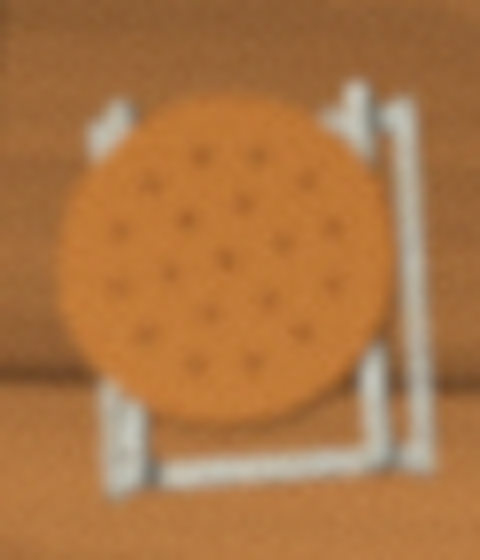

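View pics/c2.png

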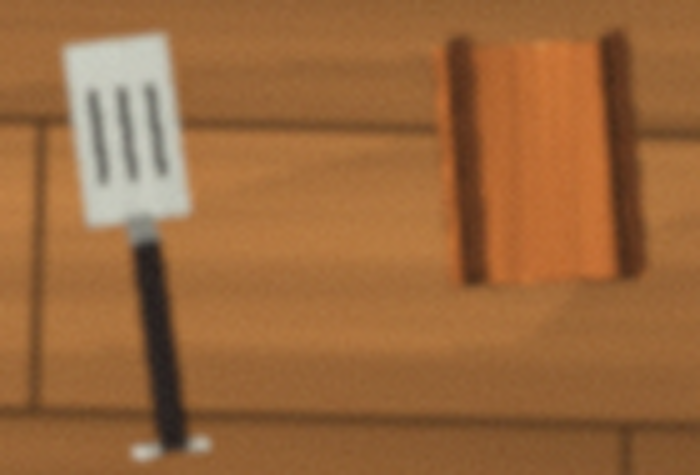

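View pics/c3.png

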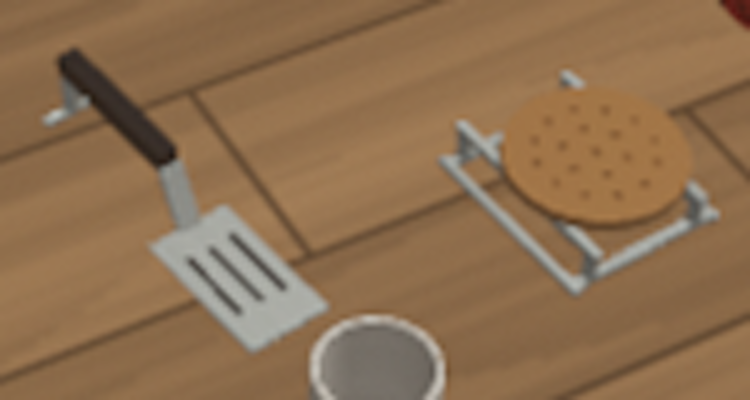

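Crops show: c1 is the bread on the rack, its disc centre near top (243.5,167.5), with the low rail at the right. c2 shows the spatula (blade up, handle to (334,250)) and the brown trivet with dark battens at (392,191) and (426,190). c3 is the scene view of the same spatula and rack.

```bash
cat > m.py <<'E'
from h import *
def comp(m,seed,r=25):
    n,l,st,c=cv2.connectedComponentsWithStats(m.astype(np.uint8))
    best=None
    for i in range(1,n):
        dd=np.hypot(*(c[i]-seed))
        if dd<r and (best is None or st[i,4]>st[best,4]): best=i
    return (l==best) if best else None
def rect(p): 
    r=cv2.minAreaRect(p[:,:2].astype(np.float32)); return np.round(r[0],1),np.round(r[1],1),round(r[2],2)
E
python3 - <<'E'
from m import *
D={n:load(n) for n in("top","scene")}
seeds={"top":dict(bread=(243,167),tri=(408,191),blade=(326,186),hand=(333,230)),"scene":dict(bread=(390,197),tri=(243,243),blade=(317,219),hand=(293,187))}
for n,d in D.items():
    hsv=cv2.cvtColor(d["frame"],cv2.COLOR_RGB2HSV).astype(int);H,S,V=hsv[...,0],hsv[...,1],hsv[...,2]
    P=cloud(d);s=seeds[n]
    v,u=np.indices(H.shape)
    near=lambda q,r:(np.hypot(u-q[0],v-q[1])<r)
    m=near(s["bread"],30)&(P[...,2]>35)&(P[...,2]<50)&(S>(150 if n=="top" else 100))
    c=comp(m,s["bread"]); uv=np.argwhere(c)[:,::-1]; q=ray(d,uv,42); 
    print(n,"bread",q.mean(0).round(1),rect(q),"depth z",np.median(P[c][:,2]))
    (cx,cy),(a,b),ang=cv2.fitEllipse(max(cv2.findContours(c.astype(np.uint8),0,1)[0],key=len)); print("ell",cx,cy,a,b,ray(d,(cx,cy),42).round(1))
    m=near(s["hand"],45)&(V<75)&(S<140); c=comp(m,s["hand"]); q=ray(d,np.argwhere(c)[:,::-1],59); print(n,"handle",q.mean(0).round(1),rect(q))
    m=near(s["blade"],30)&(S<60)&(V>110); c=comp(m,s["blade"]); q=ray(d,np.argwhere(c)[:,::-1],3); print(n,"blade",q.mean(0).round(1),rect(q))
    # trivet battens: dark brown
    m=near(s["tri"],40)&(V<130)&(S>150)
    cv2.imwrite(f"pics/tm_{n}.png",(m*255).astype(np.uint8))
    num,l,st,cc=cv2.connectedComponentsWithStats(m.astype(np.uint8))
    for i in range(1,num):
        if st[i,4]>30:
            q=ray(d,np.argwhere(l==i)[:,::-1],36); print("batten",cc[i].round(1),st[i,4],q.mean(0).round(1),rect(q))
    z0=np.median(P[240:260,380:400,2]) if n=="top" else 0
    print("plank z",z0)
E
```

```text
top bread [647.6 254.1  42. ] (array([648.5, 254.8]), array([128.1, 121.6]), 2.68) depth z 41.323268349541834
ell 243.21543884277344 167.64340209960938 40.359825134277344 40.980831146240234 [[647.7 254.   42. ]]
top handle [464.6 -18.   59. ] (array([467.1, -18.1]), array([118.6,  15.2]), 8.09)
top blade [604.4   4.    3. ] (array([600.5,   3.8]), array([126.9,  65. ]), 8.77)
batten [392.9 191.8] 254 [ 586.1 -201.8   36. ] (array([ 585.9, -201.8]), array([153.9,  15.5]), 3.71)
batten [426.3 189.5] 365 [ 595.5 -303.6   36. ] (array([ 593.4, -327.6]), array([154. ,  80.3]), 3.55)
plank z -0.09466594618491156
scene bread [652.7 255.   42. ] (array([652.4, 255.3]), array([129.4, 132.8]), 62.12) depth z 43.220054768526275
ell 388.96435546875 195.80978393554688 27.567123413085938 37.977325439453125 [[653.3 254.7  42. ]]
scene handle [475.1 -20.2  59. ] (array([474.2, -20.7]), array([127.5,  19.6]), 8.38)
scene blade [596.7   4.7   3. ] (array([5.794e+02, 3.000e-01]), array([170.1,  64.9]), 8.44)
plank z 0
```

```bash
python3 - <<'E'
from m import *
for n in("top","scene"):
    d=load(n);P=cloud(d);Rm=R.from_rotvec(d["rvec"]).as_matrix();print(n,"cam",(-Rm.T@d["tvec"]).round(0))
    x,y,z=P[...,0],P[...,1],P[...,2]
    hsv=cv2.cvtColor(d["frame"],cv2.COLOR_RGB2HSV).astype(int);H,S,V=hsv[...,0],hsv[...,1],hsv[...,2]
    def box(x0,x1,y0,y1,z0,z1): return (x>x0)&(x<x1)&(y>y0)&(y<y1)&(z>z0)&(z<z1)
    # bread: depth
    q=P[box(560,740,170,340,36,50)]; print("bread hi",len(q),q.mean(0).round(1),rect(q))
    q=P[box(370,540,-60,30,50,70)&(V<90)]; print("handle hi",len(q),q.mean(0).round(1),rect(q))
    q=P[box(370,540,-60,30,50,70)]; print("handle hi anycol",len(q),q.mean(0).round(1),rect(q))
    q=P[box(480,720,-340,-160,25,45)]; 
    for sgn in(0,1):
        qq=q[(q[:,1]>-250)==sgn]; print("batten",len(qq),qq.mean(0).round(1),rect(qq))
    q=P[box(480,720,-340,-160,4,14)];print("board",len(q),q.mean(0).round(1),rect(q))
    m=box(540,760,150,360,-5,50)&(S<70)&(V>120)
    print("rack px",m.sum()); 
    for zz in ((25,40),):
        mm=m&(z>zz[0])&(z<zz[1]); q=P[mm]; print(len(q))
        for sgn in(0,1):
            qq=q[(q[:,1]>255)==sgn]
            if len(qq)>5:
                f=np.polyfit(qq[:,0],qq[:,1],1); print("bar",len(qq),qq.mean(0).round(1),"x rng",qq[:,0].min().round(),qq[:,0].max().round(),"y@650",np.polyval(f,650).round(1),"yaw",np.degrees(np.arctan(f[0])).round(2))
E
```

```text
top cam [ 372.   21. 1231.]
bread hi 1369 [647.7 253.6  41.3] (array([649.3, 253.6]), array([129.3, 125.1]), 2.63)
handle hi 222 [467.2 -17.6  58.3] (array([468.4, -18.4]), array([121.7,  17.7]), 9.35)
handle hi anycol 260 [466.2 -18.7  58.2] (array([467. , -18.8]), array([124.6,  17.8]), 9.08)
batten 234 [ 593.5 -300.1   34.8] (array([ 594. , -300.9]), array([150.9,  13.6]), 3.84)
batten 220 [ 584.7 -204.9   34.9] (array([ 587.3, -205.4]), array([149.9,  13.3]), 4.3)
board 1348 [ 590.9 -251.     7.8] (array([ 600.5, -250.5]), array([238.8, 178.2]), 0.12)
rack px 358
91
bar 59 [635.8 200.2  31.2] x rng 573.0 720.0 y@650 201.6 yaw 5.62
bar 32 [610.3 290.8  30.8] x rng 564.0 711.0 y@650 295.0 yaw 6.09
scene cam [1513. -470. 1162.]
bread hi 864 [653.  254.4  43.2] (array([645.5, 256.1]), array([142.7, 131.5]), 7.38)
handle hi 144 [474.  -18.6  58.6] (array([472.7, -17.2]), array([123.7,  19.5]), 7.66)
handle hi anycol 177 [475.  -16.7  58.6] (array([470.7, -16.6]), array([131.7,  22.1]), 9.45)
batten 185 [ 599.9 -298.7   35.9] (array([ 594.9, -298.1]), array([151.1,  12.8]), 3.81)
batten 186 [ 594.3 -203.2   35.9] (array([ 588.6, -203.2]), array([156.6,  13.6]), 3.73)
board 1282 [ 599.7 -250.8    8.4] (array([ 599.3, -250.1]), array([238.4, 179.5]), 0.03)
rack px 254
65
bar 44 [647.1 203.3  32.9] x rng 577.0 724.0 y@650 203.6 yaw 5.72
bar 21 [643.5 294.5  33.4] x rng 565.0 715.0 y@650 295.2 yaw 5.67
```

```bash
cat > go.py <<'E'
import sys
from h import *
from rig import telemetry
# usage: go.py x y z yawdeg : needed shift (tool cm) and twist to have TCP there, tool y down, jaw axis across handle heading yaw
def need(x,y,z,yaw,s=None):
    s=s or telemetry.sense(); q=s["ee_rot"]; T=R.from_quat([q[1],q[2],q[3],q[0]])
    h=np.radians(yaw); f=np.array([np.cos(h),np.sin(h),0]); l=np.array([-np.sin(h),np.cos(h),0]); dn=np.array([0,0,-1.])
    best=None
    for sg in(1,-1):
        X=sg*l; M=np.c_[X,dn,np.cross(X,dn)]; rv=(T.inv()*R.from_matrix(M)).as_rotvec()
        if best is None or np.linalg.norm(rv)<np.linalg.norm(best): best=rv
    p=T.inv().apply(np.array([x,y,z])-s["eef_pos"])/10
    return p,best,T
if __name__=="__main__":
    s=telemetry.sense()
    p,r,T=need(*map(float,sys.argv[1:5]),s)
    print("t",s["time_s"],"TCP",s["eef_pos"].round(1),"F",s["force"].round(1),"grip",round(s["grip_width"],3),"j",s["joints"].round(2))
    M=T.as_matrix(); print("tool x,y,z in world:",M[:,0].round(4),M[:,1].round(4),M[:,2].round(4))
    print("delta cm",p.round(2),"twist",r.round(3))
E
python3 go.py 491 -14.5 130 8.8
```

```text
t 0.1 TCP [141.9 505.3 230.8] F [0.9 0.8 0.1] grip 0.998 j [ 1.07  0.31  1.5  -0.    1.33 -0.22]
tool x,y,z in world: [ 0.2703  0.9628 -0.0011] [-5.e-04 -1.e-03 -1.e+00] [-9.628e-01  2.703e-01  2.000e-04]
delta cm [-40.59  10.11 -47.67] twist [-0.    -0.427 -0.001]
```

```bash
python3 -m handwheel '[{"delta_pos":[-2,0,-2.3],"twist":[0,-0.05,0],"jaw":1},{"delta_pos":[-4,0,-4.6],"twist":[0,-0.1,0],"jaw":1},{"delta_pos":[-6.5,0,-7.6],"twist":[0,-0.15,0],"jaw":1},{"delta_pos":[-9,0,-10.6],"twist":[0,-0.2,0],"jaw":1},{"delta_pos":[-11.5,0,-13.6],"twist":[0,-0.25,0],"jaw":1},{"delta_pos":[-14,0,-16.6],"twist":[0,-0.3,0],"jaw":1},{"delta_pos":[-16.5,0,-19.5],"twist":[0,-0.34,0],"jaw":1},{"delta_pos":[-19,0,-22.4],"twist":[0,-0.37,0],"jaw":1},{"delta_pos":[-21.5,0,-25.3],"twist":[0,-0.4,0],"jaw":1},{"delta_pos":[-24,0,-28],"twist":[0,-0.427,0],"jaw":1}]' ; python3 go.py 491 -14.5 130 8.8
```

```text
time_s: 0.93
eef_pos: [347.3, 196.9, 231.2]
ee_rot: [0.46, -0.46, -0.537, 0.537]
force: [0.1, 0.3, -0.3]
grip_width: 1.0
t 0.9333 TCP [347.3 196.9 231.2] F [ 0.1  0.3 -0.3] grip 1.0 j [ 0.22  0.03  1.84  0.    1.27 -1.51]
tool x,y,z in world: [-0.1539  0.9881  0.    ] [-0.  0. -1.] [-0.9881 -0.1539  0.    ]
delta cm [-23.1   10.12 -10.95] twist [-0.     0.001  0.   ]
```

```bash
python3 -m handwheel '[{"delta_pos":[-2.5,0.5,-1.2],"twist":[0,0,0],"jaw":1},{"delta_pos":[-5.5,1.5,-2.6],"twist":[0,0,0],"jaw":1},{"delta_pos":[-8.5,3,-4],"twist":[0,0,0],"jaw":1},{"delta_pos":[-11.5,4.5,-5.4],"twist":[0,0,0],"jaw":1},{"delta_pos":[-14.5,6,-6.8],"twist":[0,0,0],"jaw":0.8},{"delta_pos":[-17.5,7.5,-8.2],"twist":[0,0,0],"jaw":0.6},{"delta_pos":[-20.5,9,-9.7],"twist":[0,0,0],"jaw":0.6},{"delta_pos":[-22.5,10,-10.6],"twist":[0,0,0],"jaw":0.6},{"delta_pos":[-23.1,10.1,-10.95],"twist":[0,0,0],"jaw":0.6},{"delta_pos":[-23.1,10.1,-10.95],"twist":[0,0,0],"jaw":0.6}]' ; python3 go.py 491 -14.5 31 8.8; python3 - <<'E'
from h import *
from rig import imaging
for n in("scene","top"):
    d=imaging.capture(n); np.savez(n+"1.npz",**d)
d=load("scene",1); crop(d,(250,120,370,245),5,"pics/s1.png"); crop(load("top",1),(270,140,380,270),5,"pics/t1.png")
E
```

```text
time_s: 1.77
eef_pos: [490.3, -13.8, 129.6]
ee_rot: [0.461, -0.46, -0.536, 0.537]
force: [-0.1, 0.7, 0.2]
grip_width: 0.601
t 1.7667 TCP [490.3 -13.8 129.6] F [-0.1  0.7  0.2] grip 0.601 j [-0.27  0.35  1.74 -0.    1.06 -1.99]
tool x,y,z in world: [-1.508e-01  9.886e-01  6.000e-04] [-1.5e-03  4.0e-04 -1.0e+00] [-0.9886 -0.1508  0.0014]
delta cm [-0.09  9.86 -0.08] twist [-0.001 -0.002  0.001]
```

View pics/s1.png

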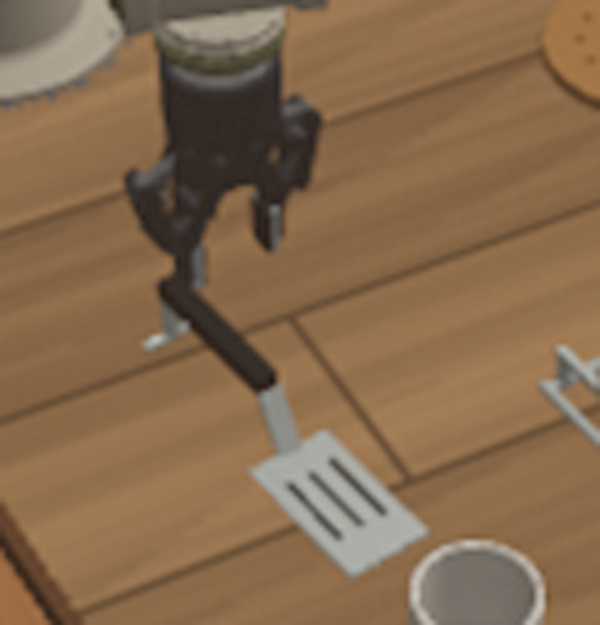

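View pics/t1.png

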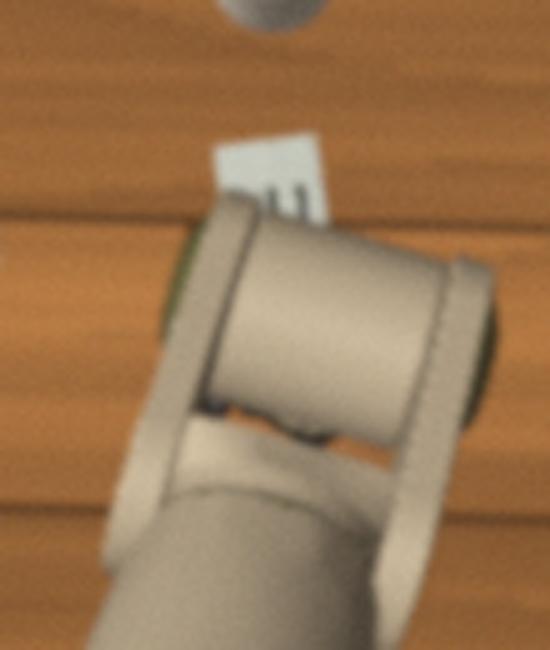

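The scene crop shows the fingers straddling the handle line, with the handle at crop (215,330) and no obstacle around it. In the top crop the wrist hides the handle and only the blade tip shows, at crop (265,175). I descend now.

```bash
python3 -m handwheel '[{"delta_pos":[-0.1,1.5,-0.1],"twist":[0,0,0],"jaw":0.6},{"delta_pos":[-0.1,3,-0.1],"twist":[0,0,0],"jaw":0.6},{"delta_pos":[-0.1,4.5,-0.1],"twist":[0,0,0],"jaw":0.6},{"delta_pos":[-0.1,6,-0.1],"twist":[0,0,0],"jaw":0.6},{"delta_pos":[-0.1,7.5,-0.1],"twist":[0,0,0],"jaw":0.6},{"delta_pos":[-0.1,8.7,-0.1],"twist":[0,0,0],"jaw":0.6},{"delta_pos":[-0.1,9.4,-0.1],"twist":[0,0,0],"jaw":0.6},{"delta_pos":[-0.1,9.8,-0.1],"twist":[0,0,0],"jaw":0.6},{"delta_pos":[-0.1,9.8,-0.1],"twist":[0,0,0],"jaw":0.6},{"delta_pos":[-0.1,9.8,-0.1],"twist":[0,0,0],"jaw":0.6}]' ; python3 go.py 491 -14.5 31 8.8; python3 - <<'E'
from h import *
from rig import imaging
for n in("scene",):
    d=imaging.capture(n); np.savez(n+"2.npz",**d)
d=load("scene",2); crop(d,(250,120,370,245),5,"pics/s2.png")
E
```

```text
time_s: 2.7
eef_pos: [491.5, -13.4, 33.0]
ee_rot: [-0.46, 0.46, 0.537, -0.537]
force: [0.5, -0.8, 0.1]
grip_width: 0.598
t 2.7 TCP [491.5 -13.4  33. ] F [ 0.5 -0.8  0.1] grip 0.598 j [-0.27  0.5   1.81  0.    0.83 -1.99]
tool x,y,z in world: [-1.532e-01  9.882e-01 -4.000e-04] [ 1.e-03 -2.e-04 -1.e+00] [-9.882e-01 -1.532e-01 -9.000e-04]
delta cm [-0.1   0.2   0.07] twist [ 0.001  0.    -0.   ]
```

View pics/s2.png

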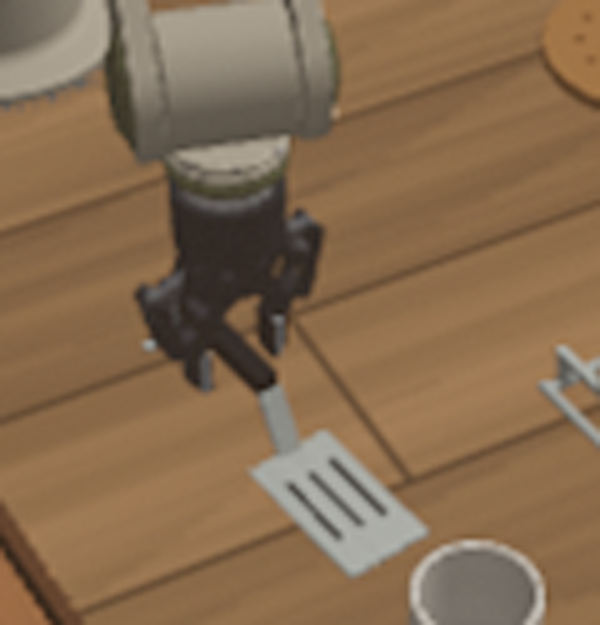

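The handle lies between the two fingers (crop 200–285, 350). I close on it with 110 N.

```bash
python3 -m handwheel '[{"delta_pos":[-0.1,0.2,0],"twist":[0,0,0],"jaw":0.6},{"delta_pos":[-0.1,0.2,0],"twist":[0,0,0],"jaw":0.5},{"delta_pos":[-0.1,0.2,0],"twist":[0,0,0],"jaw":0.4},{"delta_pos":[-0.1,0.2,0],"twist":[0,0,0],"jaw":0.3},{"delta_pos":[-0.1,0.2,0],"twist":[0,0,0],"jaw":0.2},{"delta_pos":[-0.1,0.2,0],"twist":[0,0,0],"jaw":0.1},{"delta_pos":[-0.1,0.2,0],"twist":[0,0,0],"jaw":0},{"delta_pos":[-0.1,0.2,0],"twist":[0,0,0],"jaw":0},{"delta_pos":[-0.1,0.2,0],"twist":[0,0,0],"jaw":0},{"delta_pos":[-0.1,0.2,0],"twist":[0,0,0],"jaw":0}]' 110; python3 go.py 491 -14.5 131 8.8
```

```text
time_s: 3.58
eef_pos: [491.4, -14.7, 30.4]
ee_rot: [0.46, -0.46, -0.537, 0.537]
force: [-3.0, 1.4, 3.5]
grip_width: 0.194
t 3.5833 TCP [491.4 -14.7  30.4] F [-3.   1.4  3.5] grip 0.194 j [-0.27  0.51  1.81  0.    0.82 -1.99]
tool x,y,z in world: [-1.525e-01  9.883e-01  1.000e-04] [-1.e-04  1.e-04 -1.e+00] [-9.883e-01 -1.525e-01  1.000e-04]
delta cm [  0.02 -10.06   0.03] twist [-0. -0.  0.]
```

```bash
python3 -m handwheel '[{"delta_pos":[0,-0.3,0],"twist":[0,0,0],"jaw":0},{"delta_pos":[0,-1,0],"twist":[0,0,0],"jaw":0},{"delta_pos":[0,-2,0],"twist":[0,0,0],"jaw":0},{"delta_pos":[0,-3.5,0],"twist":[0,0,0],"jaw":0},{"delta_pos":[0,-5,0],"twist":[0,0,0],"jaw":0},{"delta_pos":[0,-6.5,0],"twist":[0,0,0],"jaw":0},{"delta_pos":[0,-8,0],"twist":[0,0,0],"jaw":0},{"delta_pos":[0,-9.2,0],"twist":[0,0,0],"jaw":0},{"delta_pos":[0,-10,0],"twist":[0,0,0],"jaw":0},{"delta_pos":[0,-10,0],"twist":[0,0,0],"jaw":0}]'; python3 go.py 356 222 130 5.7;  python3 - <<'E'
from m import *
from rig import imaging
for n in("scene","top"):
    d=imaging.capture(n); np.savez(n+"3.npz",**d)
    P=cloud(d); hsv=cv2.cvtColor(d["frame"],cv2.COLOR_RGB2HSV).astype(int)
    m=(hsv[...,1]<60)&(hsv[...,2]>110)&(P[...,0]>545)&(P[...,0]<680)&(abs(P[...,1])<60)&(P[...,2]>60)&(P[...,2]<140)
    q=P[m]; print(n,len(q),q.mean(0).round(1)); A=np.c_[q[:,:2]-q[:,:2].mean(0),np.ones(len(q))]; print(np.linalg.lstsq(A,q[:,2],rcond=None)[0].round(3),"tip x",q[:,0].max().round(1))
d=load("scene",3); crop(d,(250,80,370,225),4,"pics/s3.png")
E
```

```text
time_s: 4.42
eef_pos: [492.2, -14.9, 132.3]
ee_rot: [-0.459, 0.461, 0.537, -0.536]
force: [-0.1, -0.5, -2.7]
grip_width: 0.188
t 4.4167 TCP [492.2 -14.9 132.3] F [-0.1 -0.5 -2.7] grip 0.188 j [-0.27  0.35  1.73 -0.    1.06 -1.99]
tool x,y,z in world: [-0.1527  0.9883 -0.0015] [ 0.0034 -0.001  -1.    ] [-0.9883 -0.1527 -0.0032]
delta cm [25.5   0.16  9.84] twist [ 0.003  0.054 -0.001]
scene 537 [606.1   3.1 107.4]
[-2.90000e-02 -7.00000e-03  1.07388e+02] tip x 671.8
top 462 [631.3   3.2 103.5]
[-1.30000e-02  1.80000e-02  1.03539e+02] tip x 666.1
```

View pics/s3.png

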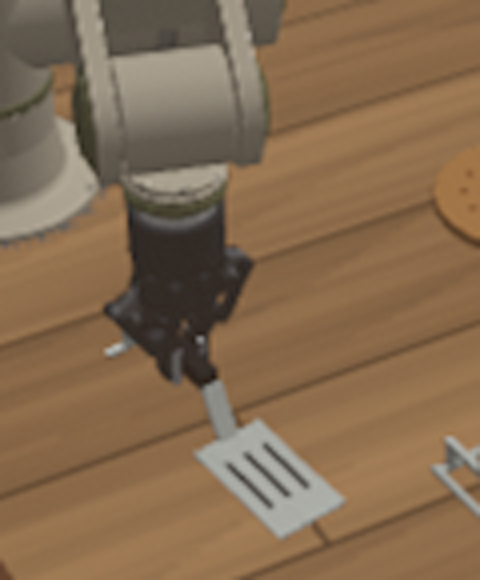

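The spatula is held and close to level: the blade plane slope is about 0.01–0.03, and its top face is at about z 104. I move to the pre-insert point in front of the rack.

```bash
python3 -m handwheel '[{"delta_pos":[1,0,0.4],"twist":[0,0.005,0],"jaw":0},{"delta_pos":[3,0,1.2],"twist":[0,0.01,0],"jaw":0},{"delta_pos":[6,0,2.4],"twist":[0,0.015,0],"jaw":0},{"delta_pos":[9.5,0,3.7],"twist":[0,0.02,0],"jaw":0},{"delta_pos":[13,0,5],"twist":[0,0.03,0],"jaw":0},{"delta_pos":[16.5,0,6.4],"twist":[0,0.035,0],"jaw":0},{"delta_pos":[20,0,7.7],"twist":[0,0.04,0],"jaw":0},{"delta_pos":[23,0,8.9],"twist":[0,0.05,0],"jaw":0},{"delta_pos":[25,0,9.7],"twist":[0,0.054,0],"jaw":0},{"delta_pos":[25.5,0,9.84],"twist":[0,0.054,0],"jaw":0}]'; python3 -m handwheel '[{"delta_pos":[0,0.3,0],"twist":[0,0,0],"jaw":0},{"delta_pos":[0,1,0],"twist":[0,0,0],"jaw":0},{"delta_pos":[0,2,0],"twist":[0,0,0],"jaw":0},{"delta_pos":[0,3.2,0],"twist":[0,0,0],"jaw":0},{"delta_pos":[0,4.5,0],"twist":[0,0,0],"jaw":0},{"delta_pos":[0,6,0],"twist":[0,0,0],"jaw":0},{"delta_pos":[0,7.2,0],"twist":[0,0,0],"jaw":0},{"delta_pos":[0,8,0],"twist":[0,0,0],"jaw":0},{"delta_pos":[0,8.4,0],"twist":[0,0,0],"jaw":0},{"delta_pos":[0,8.4,0],"twist":[0,0,0],"jaw":0}]'; python3 go.py 356 222 46 5.7;  python3 - <<'E'
from m import *
from rig import imaging
for n in("scene","top"):
    d=imaging.capture(n); np.savez(n+"4.npz",**d)
crop(load("scene",4),(300,120,440,225),5,"pics/s4.png"); crop(load("top",4),(200,130,320,260),4,"pics/t4.png")
E
```

```text
time_s: 5.35
eef_pos: [352.4, 224.5, 129.6]
ee_rot: [0.474, -0.473, -0.524, 0.525]
force: [1.2, -0.4, -1.4]
grip_width: 0.19
time_s: 6.18
eef_pos: [355.1, 221.6, 45.5]
ee_rot: [0.475, -0.475, -0.523, 0.524]
force: [-0.2, -1.3, -1.6]
grip_width: 0.189
t 6.1833 TCP [355.1 221.6  45.5] F [-0.2 -1.3 -1.6] grip 0.189 j [ 0.28  0.36  2.01 -0.    0.77 -1.39]
tool x,y,z in world: [-9.800e-02  9.952e-01 -4.000e-04] [-1.6e-03 -5.0e-04 -1.0e+00] [-0.9952 -0.098   0.0016]
delta cm [ 0.03 -0.05 -0.09] twist [-0.002 -0.001 -0.   ]
```

View pics/s4.png

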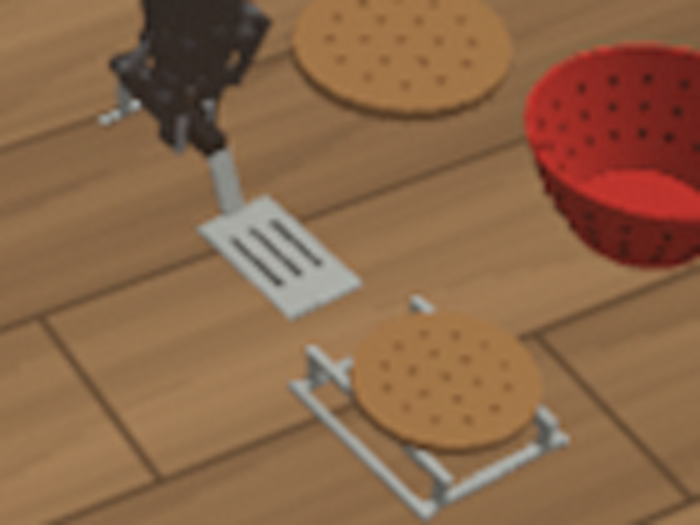

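View pics/t4.png

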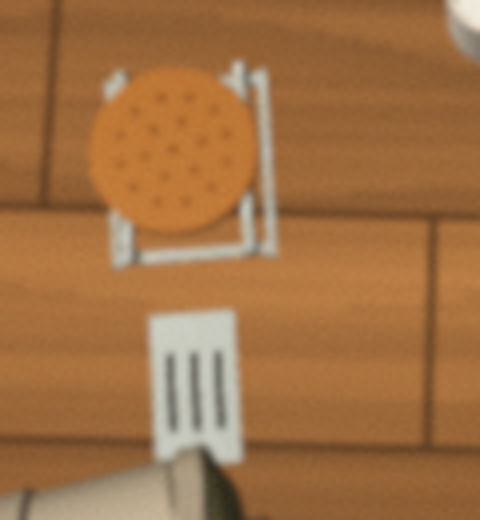

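The blade now points at the gap between the rack bars: the top crop has the blade at (197,390) and the gap between x 130 and 245. I measure the blade pose against the rack in the same images.

```bash
python3 - <<'E'
from m import *
f=np.array([.9951,.0989]);l=np.array([-.0989,.9951]);o=np.array([650,249.])
for n in("top","scene"):
    d=load(n,4);P=cloud(d);hsv=cv2.cvtColor(d["frame"],cv2.COLOR_RGB2HSV).astype(int);S,V=hsv[...,1],hsv[...,2]
    m=(S<75)&(V>100)&(P[...,0]>440)&(P[...,0]<550)&(P[...,1]>170)&(P[...,1]<300)&(P[...,2]>5)
    c=m; uv=np.argwhere(c)[:,::-1]; q=ray(d,uv,18); 
    pc=P[c]; A=np.c_[pc[:,:2]-pc[:,:2].mean(0),np.ones(len(pc))]; print(n,"z plane",np.linalg.lstsq(A,pc[:,2],rcond=None)[0].round(3))
    a=(q[:,:2]-o)@f; b=(q[:,:2]-o)@l; print("along tip",a.max().round(1),np.percentile(a,99).round(1))
    # edges per along bin
    for lo in range(-200,-110,15):
        k=(a>lo)&(a<lo+15)
        if k.sum()>5: print(lo, "b min/max/mid",b[k].min().round(1),b[k].max().round(1),((b[k].min()+b[k].max())/2).round(1))
    m=(P[...,0]>545)&(P[...,0]<745)&(P[...,1]>150)&(P[...,1]<360)&(S<80)&(V>110)&(P[...,2]>25)&(P[...,2]<40)
    q=ray(d,np.argwhere(m)[:,::-1],32); a=(q[:,:2]-o)@f; b=(q[:,:2]-o)@l
    for s in(0,1): k=(b>0)==s; print("bar",k.sum(),"b mean",b[k].mean().round(1),"med",np.median(b[k]).round(1),"a",a[k].min().round(),a[k].max().round(), "slope",np.polyfit(a[k],b[k],1)[0].round(3))
E
```

```text
top z plane [-3.0000e-03  7.0000e-03  1.8103e+01]
along tip -123.7 -124.3
-200 b min/max/mid -29.9 31.0 0.5
-185 b min/max/mid -30.7 30.5 -0.1
-170 b min/max/mid -28.5 32.8 2.2
-155 b min/max/mid -29.2 32.2 1.5
-140 b min/max/mid -30.0 31.5 0.8
-125 b min/max/mid -23.9 30.9 3.5
bar 64 b mean -47.5 med -47.3 a -82.0 66.0 slope -0.001
bar 36 b mean 45.1 med 45.0 a -82.0 66.0 slope 0.012
scene z plane [-3.0000e-03  1.0000e-03  1.9804e+01]
along tip -122.2 -123.5
-200 b min/max/mid -26.9 35.8 4.5
-185 b min/max/mid -27.1 35.3 4.1
-170 b min/max/mid -27.4 34.5 3.5
-155 b min/max/mid -27.8 33.9 3.1
-140 b min/max/mid -28.0 36.4 4.2
-125 b min/max/mid -28.1 35.9 3.9
bar 54 b mean -45.5 med -45.5 a -80.0 70.0 slope 0.003
bar 22 b mean 47.1 med 47.0 a -81.0 71.0 slope -0.005
```

```bash
python3 -m handwheel '[{"delta_pos":[0,0,-0.3],"twist":[0,0,0],"jaw":0},{"delta_pos":[0,0,-0.9],"twist":[0,0,0],"jaw":0},{"delta_pos":[0,0,-1.7],"twist":[0,0,0],"jaw":0},{"delta_pos":[0,0,-2.6],"twist":[0,0,0],"jaw":0},{"delta_pos":[0,0,-3.5],"twist":[0,0,0],"jaw":0},{"delta_pos":[0,0,-4.4],"twist":[0,0,0],"jaw":0},{"delta_pos":[0,0,-5.3],"twist":[0,0,0],"jaw":0},{"delta_pos":[0,0,-6.2],"twist":[0,0,0],"jaw":0},{"delta_pos":[0,0,-7],"twist":[0,0,0],"jaw":0},{"delta_pos":[0,0,-7.5],"twist":[0,0,0],"jaw":0}]'; python3 go.py 517.3 238.1 46 5.7
```

```text
time_s: 7.12
eef_pos: [431.0, 229.7, 46.3]
ee_rot: [-0.475, 0.475, 0.524, -0.524]
force: [0.0, 0.6, -1.8]
grip_width: 0.189
t 7.1167 TCP [431.  229.7  46.3] F [ 0.   0.6 -1.8] grip 0.189 j [ 0.25  0.47  1.81 -0.    0.85 -1.42]
tool x,y,z in world: [-0.0989  0.9951 -0.    ] [ 4.e-04  0.e+00 -1.e+00] [-9.951e-01 -9.890e-02 -4.000e-04]
delta cm [-0.02  0.03 -8.67] twist [ 0. -0. -0.]
```

```bash
python3 -m handwheel '[{"delta_pos":[0,0,-0.4],"twist":[0,0,0],"jaw":0},{"delta_pos":[0,0,-1.2],"twist":[0,0,0],"jaw":0},{"delta_pos":[0,0,-2.2],"twist":[0,0,0],"jaw":0},{"delta_pos":[0,0,-3.3],"twist":[0,0,0],"jaw":0},{"delta_pos":[0,0,-4.5],"twist":[0,0,0],"jaw":0},{"delta_pos":[0,0,-5.7],"twist":[0,0,0],"jaw":0},{"delta_pos":[0,0,-6.9],"twist":[0,0,0],"jaw":0},{"delta_pos":[0,0,-7.9],"twist":[0,0,0],"jaw":0},{"delta_pos":[0,0,-8.6],"twist":[0,0,0],"jaw":0},{"delta_pos":[0,0,-8.7],"twist":[0,0,0],"jaw":0}]'; python3 go.py 517.3 238.1 46 5.7;  python3 - <<'E'
from m import *
from rig import imaging
for n in("scene","top"):
    d=imaging.capture(n); np.savez(n+"5.npz",**d)
crop(load("scene",5),(320,130,440,225),6,"pics/s5.png"); crop(load("top",5),(200,130,320,260),4,"pics/t5.png")
E
```

```text
time_s: 7.95
eef_pos: [517.5, 238.3, 46.2]
ee_rot: [-0.475, 0.475, 0.524, -0.524]
force: [0.7, 0.2, -2.1]
grip_width: 0.191
t 7.95 TCP [517.5 238.3  46.2] F [ 0.7  0.2 -2.1] grip 0.191 j [ 0.23  0.61  1.56  0.    0.96 -1.44]
tool x,y,z in world: [-9.870e-02  9.951e-01  1.000e-04] [ 6.e-04  1.e-04 -1.e+00] [-9.951e-01 -9.870e-02 -6.000e-04]
delta cm [-0.02  0.02  0.02] twist [ 0.001 -0.001  0.   ]
```

View pics/s5.png

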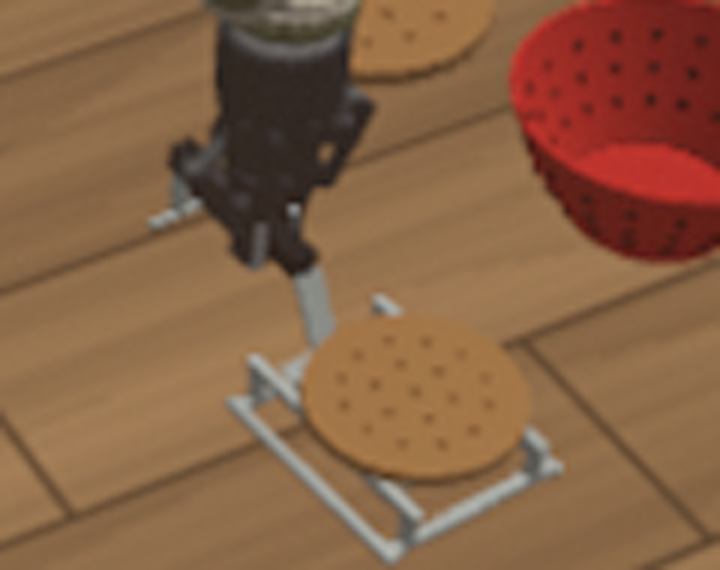

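View pics/t5.png

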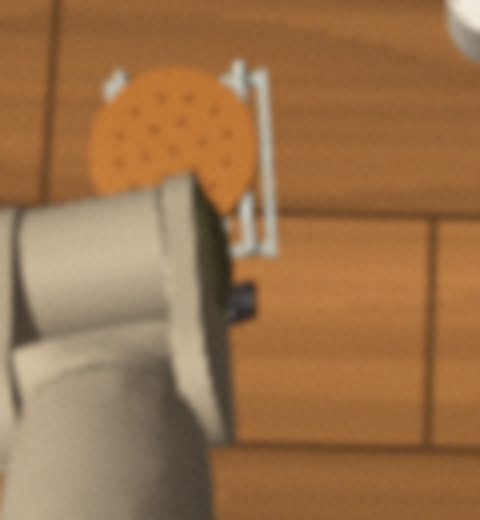

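The blade is under the bread, which has not moved: the scene crop shows the neck at (318,305) reaching its rear edge. I lift slowly.

```bash
python3 -m handwheel '[{"delta_pos":[0,-0.3,0],"twist":[0,0,0],"jaw":0},{"delta_pos":[0,-0.7,0],"twist":[0,0,0],"jaw":0},{"delta_pos":[0,-1,0],"twist":[0,0,0],"jaw":0},{"delta_pos":[0,-1.2,0],"twist":[0,0,0],"jaw":0},{"delta_pos":[0,-1.35,0],"twist":[0,0,0],"jaw":0},{"delta_pos":[0,-1.5,0],"twist":[0,0,0],"jaw":0},{"delta_pos":[0,-1.7,0],"twist":[0,0,0],"jaw":0},{"delta_pos":[0,-1.9,0],"twist":[0,0,0],"jaw":0},{"delta_pos":[0,-2.1,0],"twist":[0,0,0],"jaw":0},{"delta_pos":[0,-2.3,0],"twist":[0,0,0],"jaw":0}]'; python3 go.py 517.3 238.1 110 5.7;  python3 - <<'E'
from m import *
from rig import imaging
for n in("scene",):
    d=imaging.capture(n); np.savez(n+"6.npz",**d)
crop(load("scene",6),(320,130,440,225),6,"pics/s6.png")
E
```

```text
time_s: 8.88
eef_pos: [516.4, 238.3, 69.4]
ee_rot: [0.475, -0.475, -0.524, 0.524]
force: [-0.4, 0.6, -2.3]
grip_width: 0.188
t 8.8833 TCP [516.4 238.3  69.4] F [-0.4  0.6 -2.3] grip 0.188 j [ 0.23  0.58  1.55  0.    1.01 -1.44]
tool x,y,z in world: [-0.099   0.9951  0.    ] [-2.e-04 -0.e+00 -1.e+00] [-9.951e-01 -9.900e-02  2.000e-04]
delta cm [-0.03 -4.06 -0.09] twist [-0. -0.  0.]
```

View pics/s6.png

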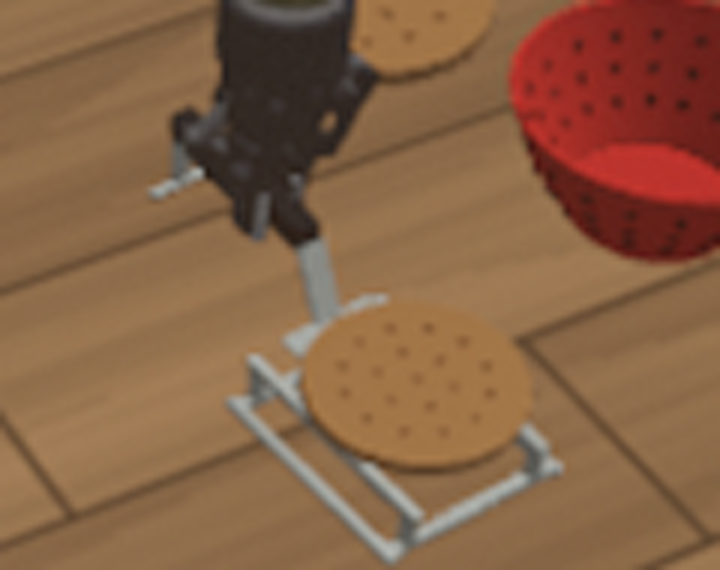

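The bread is off the bars and level, with the blade's rear corner visible at (300,335). I continue up.

```bash
python3 -m handwheel '[{"delta_pos":[0,-0.2,0],"twist":[0,0,0],"jaw":0},{"delta_pos":[0,-0.6,0],"twist":[0,0,0],"jaw":0},{"delta_pos":[0,-1.1,0],"twist":[0,0,0],"jaw":0},{"delta_pos":[0,-1.7,0],"twist":[0,0,0],"jaw":0},{"delta_pos":[0,-2.3,0],"twist":[0,0,0],"jaw":0},{"delta_pos":[0,-2.9,0],"twist":[0,0,0],"jaw":0},{"delta_pos":[0,-3.5,0],"twist":[0,0,0],"jaw":0},{"delta_pos":[0,-4,0],"twist":[0,0,0],"jaw":0},{"delta_pos":[0,-4.3,0],"twist":[0,0,0],"jaw":0},{"delta_pos":[0,-4.4,0],"twist":[0,0,0],"jaw":0}]'; python3 go.py 460 -261 113 3.9;  python3 - <<'E'
from m import *
from rig import imaging
for n in("scene","top"):
    d=imaging.capture(n); np.savez(n+"7.npz",**d)
    P=cloud(d);hsv=cv2.cvtColor(d["frame"],cv2.COLOR_RGB2HSV).astype(int);S=hsv[...,1]
    m=(P[...,2]>85)&(P[...,2]<115)&(S>100)&(P[...,0]>560)&(P[...,0]<740)&(P[...,1]>170)&(P[...,1]<340)&(hsv[...,0]>8)
    q=P[m]; c=q.mean(0); print(n,len(q),c.round(1),rect(q),np.linalg.lstsq(np.c_[q[:,:2]-c[:2],np.ones(len(q))],q[:,2],rcond=None)[0].round(3))
E
```

```text
time_s: 9.77
eef_pos: [516.7, 238.4, 114.0]
ee_rot: [-0.474, 0.475, 0.524, -0.524]
force: [-0.0, -0.3, -2.5]
grip_width: 0.19
t 9.7667 TCP [516.7 238.4 114. ] F [-0.  -0.3 -2.5] grip 0.19 j [ 0.23  0.52  1.51  0.    1.11 -1.44]
tool x,y,z in world: [-9.910e-02  9.951e-01  1.000e-04] [ 9.e-04  2.e-04 -1.e+00] [-9.951e-01 -9.910e-02 -9.000e-04]
delta cm [-49.13   0.08  10.59] twist [0.001 0.031 0.   ]
scene 901 [654.7 254.1  97.5] (array([652. , 256.6]), array([127.5, 129.4]), 25.06) [-1.5000e-02  1.6000e-02  9.7518e+01]
top 1141 [661.2 251.2  95.4] (array([657. , 250.8]), array([127.8, 109.7]), 69.55) [-4.0000e-03  1.3000e-02  9.5392e+01]
```

```bash
python3 -m handwheel '[{"delta_pos":[-0.4,0,0.1],"twist":[0,0,0],"jaw":0},{"delta_pos":[-1.2,0,0.27],"twist":[0,0,0],"jaw":0},{"delta_pos":[-2.4,0,0.53],"twist":[0,0,0],"jaw":0},{"delta_pos":[-4,0,0.88],"twist":[0,0,0],"jaw":0},{"delta_pos":[-6,0,1.33],"twist":[0,0,0],"jaw":0},{"delta_pos":[-8.4,0,1.86],"twist":[0,0,0],"jaw":0},{"delta_pos":[-10.8,0,2.39],"twist":[0,0,0],"jaw":0},{"delta_pos":[-13.2,0,2.92],"twist":[0,0,0],"jaw":0},{"delta_pos":[-15.6,0,3.45],"twist":[0,0,0],"jaw":0},{"delta_pos":[-18,0,3.98],"twist":[0,0,0],"jaw":0}]'
python3 -m handwheel '[{"delta_pos":[-2.4,0,0.53],"twist":[0,0,0],"jaw":0},{"delta_pos":[-4.8,0,1.06],"twist":[0,0,0],"jaw":0},{"delta_pos":[-7.2,0,1.59],"twist":[0,0,0],"jaw":0},{"delta_pos":[-9.6,0,2.12],"twist":[0,0,0],"jaw":0},{"delta_pos":[-12,0,2.65],"twist":[0,0,0],"jaw":0},{"delta_pos":[-14.4,0,3.18],"twist":[0,0,0],"jaw":0},{"delta_pos":[-16.8,0,3.71],"twist":[0,0,0],"jaw":0},{"delta_pos":[-19.2,0,4.25],"twist":[0,0,0],"jaw":0},{"delta_pos":[-21.6,0,4.78],"twist":[0,0,0],"jaw":0},{"delta_pos":[-24,0,5.3],"twist":[0,0,0],"jaw":0}]'
python3 -m handwheel '[{"delta_pos":[-2.1,0,0.47],"twist":[0,0.003,0],"jaw":0},{"delta_pos":[-3.8,0,0.85],"twist":[0,0.008,0],"jaw":0},{"delta_pos":[-5.1,0,1.14],"twist":[0,0.014,0],"jaw":0},{"delta_pos":[-6.1,0,1.36],"twist":[0,0.02,0],"jaw":0},{"delta_pos":[-6.8,0,1.5],"twist":[0,0.025,0],"jaw":0},{"delta_pos":[-7.1,0,1.58],"twist":[0,0.029,0],"jaw":0},{"delta_pos":[-7.3,0,1.62],"twist":[0,0.031,0],"jaw":0},{"delta_pos":[-7.3,0,1.62],"twist":[0,0.031,0],"jaw":0},{"delta_pos":[-7.3,0,1.62],"twist":[0,0.031,0],"jaw":0},{"delta_pos":[-7.3,0,1.62],"twist":[0,0.031,0],"jaw":0}]'
python3 go.py 457 -263.2 113 3.9;  python3 - <<'E'
from m import *
from rig import imaging
for n in("scene","top"):
    d=imaging.capture(n); np.savez(n+"8.npz",**d)
    P=cloud(d);hsv=cv2.cvtColor(d["frame"],cv2.COLOR_RGB2HSV).astype(int);S=hsv[...,1]
    m=(P[...,2]>85)&(P[...,2]<115)&(S>100)&(P[...,0]>500)&(P[...,0]<680)&(P[...,1]>-340)&(P[...,1]<-170)&(hsv[...,0]>8)
    q=P[m]; c=q.mean(0); print(n,len(q),c.round(1),rect(q),np.linalg.lstsq(np.c_[q[:,:2]-c[:2],np.ones(len(q))],q[:,2],rcond=None)[0].round(3))
crop(load("scene",8),(200,160,320,280),5,"pics/s8.png"); crop(load("top",8),(340,130,480,260),5,"pics/t8.png")
E
```

```text
time_s: 10.7
eef_pos: [493.9, 53.2, 113.3]
ee_rot: [0.475, -0.475, -0.524, 0.524]
force: [-0.6, 0.3, -3.4]
grip_width: 0.193
time_s: 11.53
eef_pos: [464.5, -190.8, 113.3]
ee_rot: [0.475, -0.475, -0.524, 0.524]
force: [0.0, -0.7, -1.8]
grip_width: 0.189
time_s: 12.37
eef_pos: [456.9, -262.5, 113.3]
ee_rot: [-0.483, 0.482, 0.517, -0.517]
force: [-0.2, -0.2, -3.2]
grip_width: 0.188
t 12.3667 TCP [ 456.9 -262.5  113.3] F [-0.2 -0.2 -3.2] grip 0.188 j [-0.74  0.44  1.64  0.    1.06 -2.38]
tool x,y,z in world: [-6.890e-02  9.976e-01  2.000e-04] [-1.e-04  2.e-04 -1.e+00] [-9.976e-01 -6.890e-02  1.000e-04]
delta cm [-0.07  0.03 -0.  ] twist [-0.     0.001  0.   ]
scene 1137 [ 596.2 -249.4   96.7] (array([ 591.6, -248.4]), array([130.2, 129.4]), 48.89) [-1.5000e-02  1.5000e-02  9.6727e+01]
top 1495 [ 590.8 -248.8   95.2] (array([ 592.2, -248.9]), array([122.3, 127.5]), 37.14) [-8.0000e-03  5.0000e-03  9.5226e+01]
```

View pics/s8.png

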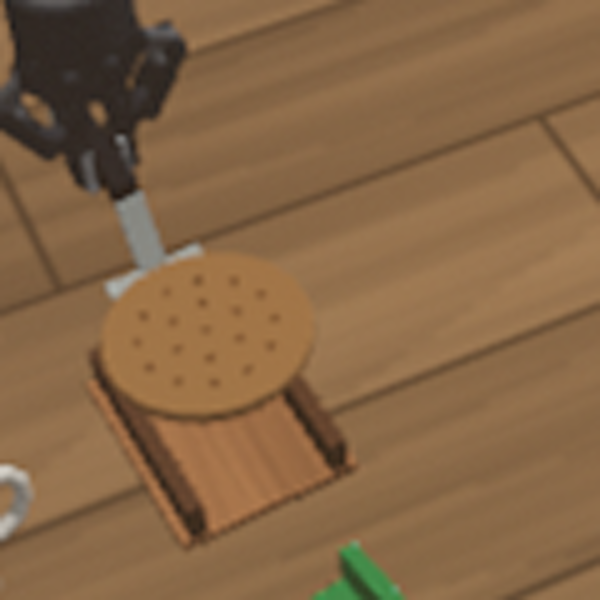

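View pics/t8.png

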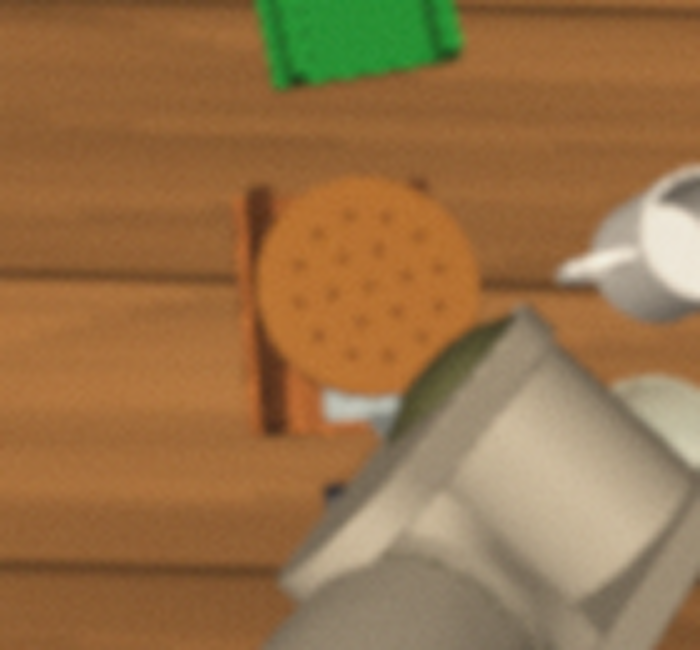

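The bread sits level above the trivet, at top crop (368,285). Its centre measures about (592,-249) against (591.5,-252) for the trivet. I lower it with a 2 mm sideways correction.

```bash
python3 -m handwheel '[{"delta_pos":[0,0.3,0],"twist":[0,0,0],"jaw":0},{"delta_pos":[-0.1,0.8,0],"twist":[0,0,0],"jaw":0},{"delta_pos":[-0.15,1.4,0],"twist":[0,0,0],"jaw":0},{"delta_pos":[-0.2,2,0],"twist":[0,0,0],"jaw":0},{"delta_pos":[-0.2,2.6,0],"twist":[0,0,0],"jaw":0},{"delta_pos":[-0.2,3.2,0],"twist":[0,0,0],"jaw":0},{"delta_pos":[-0.2,3.7,0],"twist":[0,0,0],"jaw":0},{"delta_pos":[-0.2,4.1,0],"twist":[0,0,0],"jaw":0},{"delta_pos":[-0.2,4.3,0],"twist":[0,0,0],"jaw":0},{"delta_pos":[-0.2,4.4,0],"twist":[0,0,0],"jaw":0}]'; python3 -m handwheel '[{"delta_pos":[0,0.1,0],"twist":[0,0,0],"jaw":0},{"delta_pos":[0,0.2,0],"twist":[0,0,0],"jaw":0},{"delta_pos":[0,0.3,0],"twist":[0,0,0],"jaw":0},{"delta_pos":[0,0.4,0],"twist":[0,0,0],"jaw":0},{"delta_pos":[0,0.5,0],"twist":[0,0,0],"jaw":0},{"delta_pos":[0,0.6,0],"twist":[0,0,0],"jaw":0},{"delta_pos":[0,0.8,0],"twist":[0,0,0],"jaw":0},{"delta_pos":[0,1,0],"twist":[0,0,0],"jaw":0},{"delta_pos":[0,1.2,0],"twist":[0,0,0],"jaw":0},{"delta_pos":[0,1.3,0],"twist":[0,0,0],"jaw":0}]';
python3 go.py 457 -264 55 3.9;  python3 - <<'E'
from m import *
from rig import imaging
for n in("scene","top"):
    d=imaging.capture(n); np.savez(n+"9.npz",**d)
    P=cloud(d);hsv=cv2.cvtColor(d["frame"],cv2.COLOR_RGB2HSV).astype(int);S=hsv[...,1]
    m=(P[...,2]>39)&(P[...,2]<60)&(S>100)&(P[...,0]>500)&(P[...,0]<680)&(P[...,1]>-340)&(P[...,1]<-170)&(hsv[...,0]>8)
    q=P[m]; c=q.mean(0); print(n,len(q),c.round(1),rect(q),np.linalg.lstsq(np.c_[q[:,:2]-c[:2],np.ones(len(q))],q[:,2],rcond=None)[0].round(3))
crop(load("scene",9),(200,160,320,280),5,"pics/s9.png"); crop(load("top",9),(340,130,480,260),5,"pics/t9.png")
E
```

```text
time_s: 13.3
eef_pos: [456.9, -265.0, 69.0]
ee_rot: [0.483, -0.483, -0.517, 0.517]
force: [0.4, -0.7, -3.0]
grip_width: 0.19
time_s: 14.13
eef_pos: [456.9, -265.0, 56.0]
ee_rot: [-0.483, 0.483, 0.517, -0.517]
force: [-0.8, 0.3, -1.9]
grip_width: 0.189
t 14.1333 TCP [ 456.9 -265.    56. ] F [-0.8  0.3 -1.9] grip 0.189 j [-0.75  0.53  1.69  0.    0.93 -2.39]
tool x,y,z in world: [-6.820e-02  9.977e-01  1.000e-04] [-1.e-04  1.e-04 -1.e+00] [-9.977e-01 -6.820e-02  1.000e-04]
delta cm [ 0.1   0.1  -0.01] twist [-0.  0.  0.]
scene 1134 [ 596.  -251.9   47. ] (array([ 597. , -250.9]), array([144.7, 128.7]), 0.56) [-1.0000e-02  3.0000e-03  4.7042e+01]
top 1372 [ 591.6 -251.4   45.6] (array([ 591.2, -253.2]), array([129.1, 124.6]), 87.64) [-0.0000e+00 -1.0000e-03  4.5608e+01]
```

View pics/s9.png

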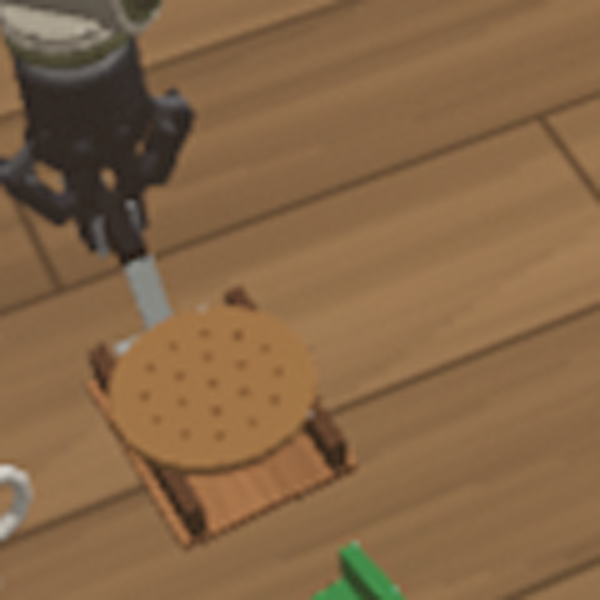

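View pics/t9.png

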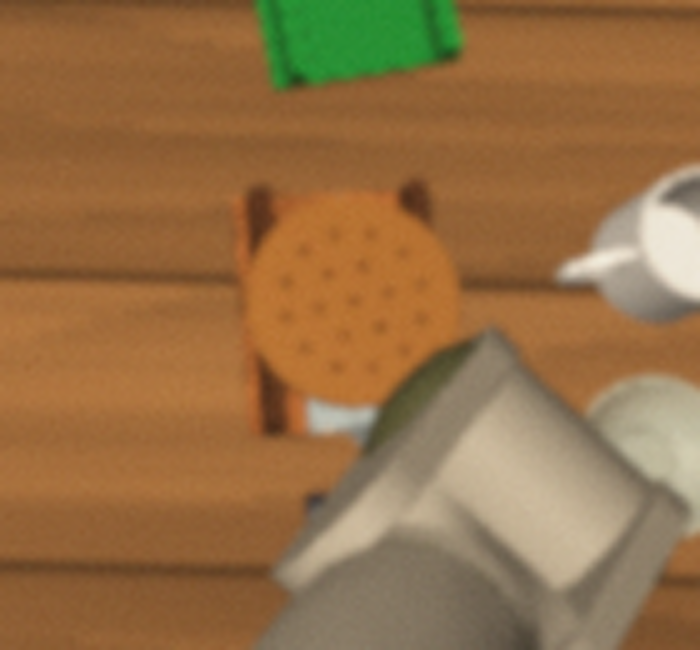

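The bread rests on the battens: the top-camera height of its upper face is 45.6 mm, it is level, and its centre is at about (591.5,-252). The blade is still below it. I drop the blade 3 mm more and draw it straight back.

```bash
python3 -m handwheel '[{"delta_pos":[0,0.15,0],"twist":[0,0,0],"jaw":0},{"delta_pos":[0,0.3,0],"twist":[0,0,0],"jaw":0},{"delta_pos":[0,0.3,0.3],"twist":[0,0,0],"jaw":0},{"delta_pos":[0,0.3,0.8],"twist":[0,0,0],"jaw":0},{"delta_pos":[0,0.3,1.5],"twist":[0,0,0],"jaw":0},{"delta_pos":[0,0.3,2.3],"twist":[0,0,0],"jaw":0},{"delta_pos":[0,0.3,3.2],"twist":[0,0,0],"jaw":0},{"delta_pos":[0,0.3,4.1],"twist":[0,0,0],"jaw":0},{"delta_pos":[0,0.3,5],"twist":[0,0,0],"jaw":0},{"delta_pos":[0,0.3,5.9],"twist":[0,0,0],"jaw":0}]';python3 -m handwheel '[{"delta_pos":[0,0,0.9],"twist":[0,0,0],"jaw":0},{"delta_pos":[0,0,1.8],"twist":[0,0,0],"jaw":0},{"delta_pos":[0,0,2.8],"twist":[0,0,0],"jaw":0},{"delta_pos":[0,0,3.9],"twist":[0,0,0],"jaw":0},{"delta_pos":[0,0,5],"twist":[0,0,0],"jaw":0},{"delta_pos":[0,0,6.1],"twist":[0,0,0],"jaw":0},{"delta_pos":[0,0,7.2],"twist":[0,0,0],"jaw":0},{"delta_pos":[0,0,8.1],"twist":[0,0,0],"jaw":0},{"delta_pos":[0,0,8.5],"twist":[0,0,0],"jaw":0},{"delta_pos":[0,0,8.6],"twist":[0,0,0],"jaw":0}]';
python3 go.py 312 -275 31.5 3.9;  python3 - <<'E'
from m import *
from rig import imaging
for n in("scene","top"):
    d=imaging.capture(n); np.savez(n+"10.npz",**d)
    P=cloud(d);hsv=cv2.cvtColor(d["frame"],cv2.COLOR_RGB2HSV).astype(int);S=hsv[...,1];V=hsv[...,2]
    m=(P[...,2]>39)&(P[...,2]<60)&(S>100)&(P[...,0]>500)&(P[...,0]<680)&(P[...,1]>-340)&(P[...,1]<-170)&(hsv[...,0]>8)
    q=P[m]; c=q.mean(0); print(n,len(q),c.round(1),rect(q),np.linalg.lstsq(np.c_[q[:,:2]-c[:2],np.ones(len(q))],q[:,2],rcond=None)[0].round(3))
    m=(S<75)&(V>100)&(P[...,0]>390)&(P[...,0]<505)&(abs(P[...,1]+265)<50)&(P[...,2]>10)&(P[...,2]<45)
    q=P[m];c=q.mean(0);print("blade",len(q),c.round(1),np.linalg.lstsq(np.c_[q[:,:2]-c[:2],np.ones(len(q))],q[:,2],rcond=None)[0].round(3),"tip",q[:,0].max().round(1))
crop(load("scene",10),(180,130,320,260),5,"pics/s10.png"); crop(load("top",10),(340,130,480,280),4,"pics/t10.png")
E
```

```text
time_s: 15.07
eef_pos: [397.0, -269.2, 53.4]
ee_rot: [0.483, -0.483, -0.517, 0.517]
force: [1.0, 0.1, -2.1]
grip_width: 0.189
time_s: 15.9
eef_pos: [311.6, -275.1, 53.4]
ee_rot: [-0.483, 0.483, 0.517, -0.517]
force: [0.3, 0.2, -1.7]
grip_width: 0.187
t 15.9 TCP [ 311.6 -275.1   53.4] F [ 0.3  0.2 -1.7] grip 0.187 j [-1.01  0.33  2.02  0.    0.79 -2.64]
tool x,y,z in world: [-0.0672  0.9977 -0.    ] [ 1.e-04 -0.e+00 -1.e+00] [-9.977e-01 -6.720e-02 -1.000e-04]
delta cm [ 0.01  2.19 -0.04] twist [ 0.    -0.001 -0.   ]
scene 1128 [ 595.3 -251.8   47.2] (array([ 592.8, -250. ]), array([144.8, 129.9]), 2.59) [-3.0000e-03  2.0000e-03  4.7182e+01]
blade 378 [ 439.8 -265.    27.4] [3.0000e-03 1.0000e-02 2.7444e+01] tip 490.7
top 1434 [ 589.6 -252.9   45.7] (array([ 591.9, -253. ]), array([132.7, 128.4]), 11.04) [-0.    -0.    45.721]
blade 673 [ 437.1 -267.9   25.9] [-7.0000e-03  1.4000e-02  2.5879e+01] tip 485.1
```

View pics/s10.png

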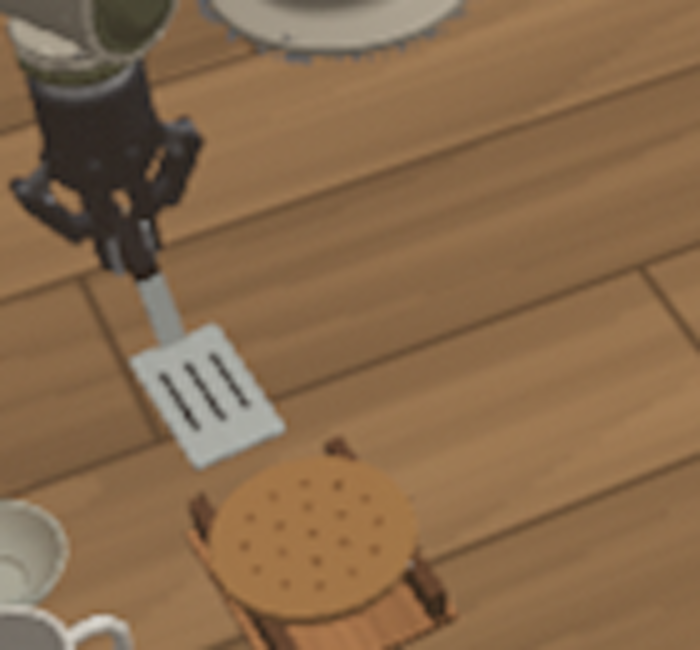

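View pics/t10.png

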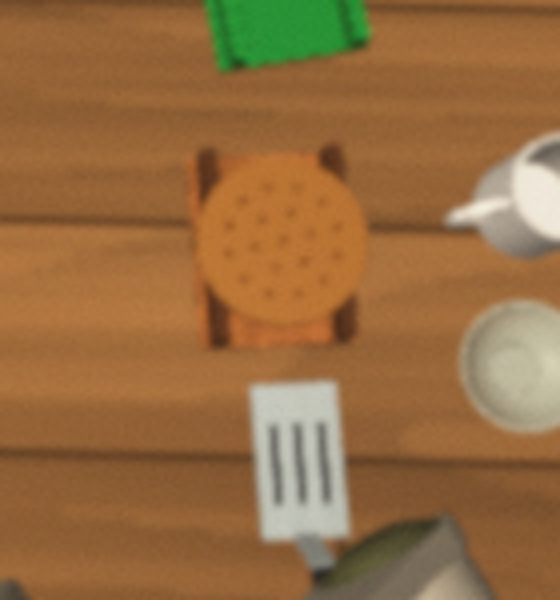

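The bread stays centred on the battens, and the blade is out with about 28 mm of gap to the trivet (top crop, blade edge at y 385, trivet edge at y 345). I set the spatula down.

```bash
python3 -m handwheel '[{"delta_pos":[0,0.3,0],"twist":[0,0,0],"jaw":0},{"delta_pos":[0,0.7,0],"twist":[0,0,0],"jaw":0},{"delta_pos":[0,1.1,0],"twist":[0,0,0],"jaw":0},{"delta_pos":[0,1.5,0],"twist":[0,0,0],"jaw":0},{"delta_pos":[0,1.8,0],"twist":[0,0,0],"jaw":0},{"delta_pos":[0,2,0],"twist":[0,0,0],"jaw":0},{"delta_pos":[0,2.1,0],"twist":[0,0,0],"jaw":0},{"delta_pos":[0,2.2,0],"twist":[0,0,0],"jaw":0},{"delta_pos":[0,2.25,0],"twist":[0,0,0],"jaw":0},{"delta_pos":[0,2.25,0],"twist":[0,0,0],"jaw":0}]'; python3 go.py 312 -275 31.5 3.9
```

```text
time_s: 16.83
eef_pos: [312.3, -275.0, 30.8]
ee_rot: [0.483, -0.483, -0.517, 0.517]
force: [0.3, 0.2, -1.9]
grip_width: 0.194
t 16.8333 TCP [ 312.3 -275.    30.8] F [ 0.3  0.2 -1.9] grip 0.194 j [-1.01  0.38  2.03  0.    0.73 -2.64]
tool x,y,z in world: [-6.820e-02  9.977e-01 -1.000e-04] [ 1.e-04 -1.e-04 -1.e+00] [-0.9977 -0.0682 -0.    ]
delta cm [-0.   -0.07  0.03] twist [ 0.  0. -0.]
```

```bash
python3 -m handwheel '[{"delta_pos":[0,0.03,0],"twist":[0,0,0],"jaw":0},{"delta_pos":[0,0.06,0],"twist":[0,0,0],"jaw":0},{"delta_pos":[0,0.09,0],"twist":[0,0,0],"jaw":0},{"delta_pos":[0,0.1,0],"twist":[0,0,0],"jaw":0},{"delta_pos":[0,0.12,0],"twist":[0,0,0],"jaw":0},{"delta_pos":[0,0.12,0],"twist":[0,0,0],"jaw":0},{"delta_pos":[0,0.12,0],"twist":[0,0,0],"jaw":0},{"delta_pos":[0,0.12,0],"twist":[0,0,0],"jaw":0},{"delta_pos":[0,0.12,0],"twist":[0,0,0],"jaw":0},{"delta_pos":[0,0.12,0],"twist":[0,0,0],"jaw":0}]'
```

```text
time_s: 17.67
eef_pos: [312.3, -275.0, 30.3]
ee_rot: [0.483, -0.483, -0.517, 0.517]
force: [-2.9, 3.9, 10.4]
grip_width: 0.194
```

Contact force is about 12 N up, so the spatula is standing. I open the jaws slowly.

```bash
python3 -m handwheel '[{"delta_pos":[0,-0.05,0],"twist":[0,0,0],"jaw":0.2},{"delta_pos":[0,-0.05,0],"twist":[0,0,0],"jaw":0.25},{"delta_pos":[0,-0.05,0],"twist":[0,0,0],"jaw":0.3},{"delta_pos":[0,-0.05,0],"twist":[0,0,0],"jaw":0.35},{"delta_pos":[0,-0.05,0],"twist":[0,0,0],"jaw":0.4},{"delta_pos":[0,-0.05,0],"twist":[0,0,0],"jaw":0.5},{"delta_pos":[0,-0.05,0],"twist":[0,0,0],"jaw":0.6},{"delta_pos":[0,-0.05,0],"twist":[0,0,0],"jaw":0.7},{"delta_pos":[0,-0.05,0],"twist":[0,0,0],"jaw":0.7},{"delta_pos":[0,-0.05,0],"twist":[0,0,0],"jaw":0.7}]' 20; python3 -m handwheel '[{"delta_pos":[0,-0.5,0],"twist":[0,0,0],"jaw":0.7},{"delta_pos":[0,-1.5,0],"twist":[0,0,0],"jaw":0.7},{"delta_pos":[0,-3,0],"twist":[0,0,0],"jaw":0.7},{"delta_pos":[0,-4.5,0],"twist":[0,0,0],"jaw":0.7},{"delta_pos":[0,-6,0],"twist":[0,0,0],"jaw":0.7},{"delta_pos":[0,-8,0],"twist":[0,0,0],"jaw":0.7},{"delta_pos":[0,-10,0],"twist":[0,0,0],"jaw":0.7},{"delta_pos":[0,-12,0],"twist":[0,0,0],"jaw":0.7},{"delta_pos":[0,-14,0],"twist":[0,0,0],"jaw":0.7},{"delta_pos":[0,-15,0],"twist":[0,0,0],"jaw":0.7}]'; python3 go.py 320 -50 190 3.9
```

```text
time_s: 18.5
eef_pos: [312.3, -274.9, 30.1]
ee_rot: [0.483, -0.483, -0.517, 0.517]
force: [0.2, -0.5, -0.8]
grip_width: 0.705
time_s: 19.33
eef_pos: [312.6, -275.4, 182.7]
ee_rot: [0.481, -0.484, -0.516, 0.517]
force: [-0.2, 0.1, 0.0]
grip_width: 0.697
t 19.3333 TCP [ 312.6 -275.4  182.7] F [-0.2  0.1  0. ] grip 0.697 j [-1.01  0.12  1.87 -0.    1.14 -2.64]
tool x,y,z in world: [-0.0683  0.9977 -0.003 ] [ 0.0018 -0.0028 -1.    ] [-0.9977 -0.0683 -0.0016]
delta cm [22.43 -0.8  -2.28] twist [ 0.002  0.    -0.003]
```

Move the arm aside so both cameras can see the result.

```bash
python3 -m handwheel '[{"delta_pos":[2,0,-0.2],"twist":[0,0,0],"jaw":0.7},{"delta_pos":[4.5,0,-0.5],"twist":[0,0,0],"jaw":0.7},{"delta_pos":[7,0,-0.8],"twist":[0,0,0],"jaw":0.7},{"delta_pos":[9.5,0,-1.1],"twist":[0,0,0],"jaw":0.7},{"delta_pos":[12,0,-1.4],"twist":[0,0,0],"jaw":0.7},{"delta_pos":[15,0,-1.7],"twist":[0,0,0],"jaw":0.7},{"delta_pos":[18,0,-2],"twist":[0,0,0],"jaw":0.7},{"delta_pos":[20.5,0,-2.2],"twist":[0,0,0],"jaw":0.7},{"delta_pos":[22.4,0,-2.3],"twist":[0,0,0],"jaw":0.7},{"delta_pos":[22.4,0,-2.3],"twist":[0,0,0],"jaw":0.7}]';  python3 - <<'E'
from m import *
from rig import imaging
for n in("scene","top"):
    d=imaging.capture(n); np.savez(n+"11.npz",**d); d0=load(n,0)
    P=cloud(d);hsv=cv2.cvtColor(d["frame"],cv2.COLOR_RGB2HSV).astype(int);S=hsv[...,1];V=hsv[...,2]
    m=(P[...,2]>39)&(P[...,2]<60)&(S>100)&(P[...,0]>500)&(P[...,0]<680)&(P[...,1]>-340)&(P[...,1]<-170)&(hsv[...,0]>8)
    q=P[m]; c=q.mean(0); print(n,"bread",len(q),c.round(1),rect(q),np.linalg.lstsq(np.c_[q[:,:2]-c[:2],np.ones(len(q))],q[:,2],rcond=None)[0].round(3))
    m=(S<75)&(V>100)&(P[...,0]>390)&(P[...,0]<505)&(abs(P[...,1]+265)<50)&(P[...,2]>-10)&(P[...,2]<15)
    q=P[m];c=q.mean(0);print("blade",len(q),c.round(1),np.linalg.lstsq(np.c_[q[:,:2]-c[:2],np.ones(len(q))],q[:,2],rcond=None)[0].round(3),"tip",q[:,0].max().round(1))
    m=(P[...,0]>215)&(P[...,0]<370)&(abs(P[...,1]+277)<40)&(V<80)&(P[...,2]>45)&(P[...,2]<75)
    q=P[m];print("handle",len(q),q.mean(0).round(1))
    b=[(455,160,500,240),(305,105,345,150),(110,160,190,235)] if n=="top" else [(155,225,210,292),(325,225,365,270),(400,130,465,178)]
    print("bystander diffs",[np.abs(d["frame"][y0:y1,x0:x1].astype(int)-d0["frame"][y0:y1,x0:x1]).mean().round(2) for x0,y0,x1,y1 in b])
cv2.imwrite("pics/top11.png",load("top",11)["frame"][:,:,::-1]); cv2.imwrite("pics/scene11.png",load("scene",11)["frame"][:,:,::-1])
E
```

```text
time_s: 20.17
eef_pos: [319.4, -47.4, 180.4]
ee_rot: [-0.482, 0.482, 0.518, -0.517]
force: [0.2, -1.0, -0.4]
grip_width: 0.698
scene bread 1131 [ 595.6 -252.    47. ] (array([ 596.5, -249.9]), array([147.3, 129.9]), 7.46) [-6.0000e-03  5.0000e-03  4.7025e+01]
blade 407 [ 440.7 -266.8    4.5] [-0.008  0.012  4.458] tip 491.4
handle 121 [ 298.  -278.2   58.9]
bystander diffs [np.float64(1.01), np.float64(2.47), np.float64(1.03)]
top bread 1434 [ 589.5 -252.8   45.7] (array([ 588.2, -254.6]), array([134.6, 129.2]), 11.57) [ 1.0000e-03 -2.0000e-03  4.5724e+01]
blade 692 [ 438.1 -267.     2.5] [-0.     0.004  2.521] tip 487.5
handle 293 [ 288.8 -276.9   57.6]
bystander diffs [np.float64(2.15), np.float64(2.16), np.float64(2.33)]
```

View pics/top11.png

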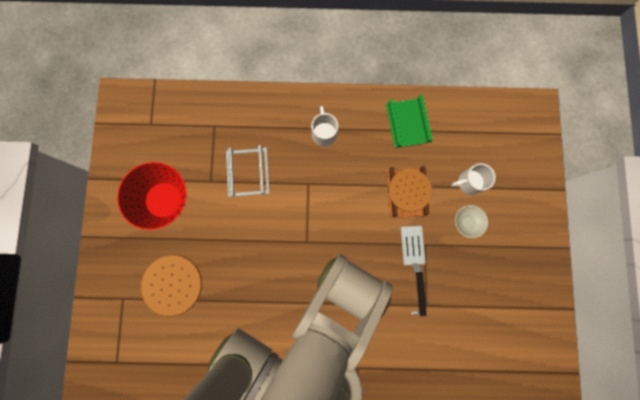

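View pics/scene11.png

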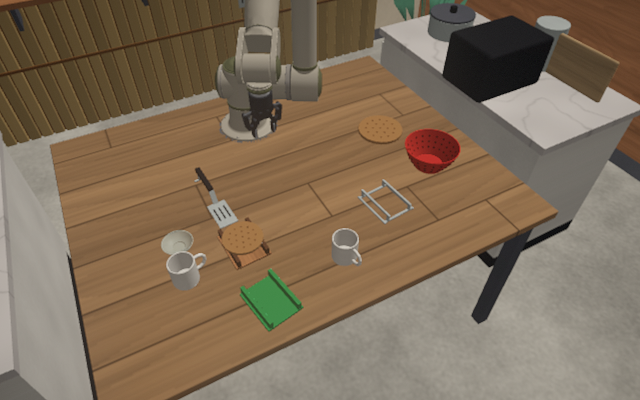

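The top view shows the bread on the wooden trivet at (410,191), the spatula standing clear at (413,245)–(422,313), and the mugs, dish and colander where they were. I hand in the job.

```bash
python3 -c "
from rig import ctrl
print(ctrl.finish_job())"
```

```text
the job is handed in; nothing more can be done
None
```

I moved the crispbread onto the wooden trivet with the spatula, drew the blade out only after the bread had settled on the battens, and stood the spatula back on the plank. The job took about 20 s and is handed in; it reported no verdict.

- **Bread:** it lies level on the battens, with a slope below 0.01. Its centre is about 2–5 mm from the trivet's centre, and the top camera puts its underside at about 36 mm.
- **Spatula:** it is released and flat on the plank, with the blade top at about 2.5 mm. The blade tip is about 25–28 mm behind the trivet, and the blade point is about 150 mm from the bread's centre.
- **Bystanders:** the mugs, dish and colander look unmoved in both views.
- **Disagreement:** the scene camera read the bread about 4–6 mm farther along x and about 1.3 mm higher than the top camera. I put this down to that view also seeing the disc's side. Even at its value the bread is within tolerance.

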